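# Cock and fire the terminal setter

### The arm

A 6-joint arm with a two-finger parallel gripper is mounted at the origin on the work surface. World frame = base frame: x ahead of the robot, y to its left, z up, the work surface at z = 0. Lengths are in m, angles in degrees, forces in N, time in s.
With the tool pointing down it reaches from about 0.35 to 0.875 m from the base axis. Payload 4.2 kg.
Tool frame: the origin (TCP) lies midway between the tips of the shut fingers; the grasp point (between the pads) lies 19 mm behind it; z points along the fingers, y is the line along which they close (so a half turn about z gives the same grasp; the last joint's range is limited). The gripper opens to 87 mm and grips with 3 to 60 N. Pads are 19 mm wide; open, the fingers measure 117 mm over their backs; the gripper's body (75 mm by 190 mm) begins 51 mm behind the grasp point.
Start: joints at [-49.756, 22.042, 0.453, 0, -68.411, -14.817], TCP at [0.268, -0.564, 0.223] pointing down, gripper open.
Joint ranges: [-179.83, 179.83], [-69.29, 118.12], [-61.27, 80.66], [-181.25, 117.63], [-171.15, -9.14], [-177.46, 177.46]. Speed limits (degrees/s): [159.86, 159.86, 180, 180, 180, 180].

### API

Orientations are given as [roll, pitch, yaw] about the fixed x, y, z axes, in that order (R = Rz(yaw) Ry(pitch) Rx(roll)).
In Python, from workcell import env gives the robot as it stands. Calls block until the motion is done:
- env.goto(position, orientation): joint-space move of the TCP to a pose.
- env.move_straight(position, rotation=None, rate=0.15, force_limit=None): straight line of the TCP; rotation=None keeps the orientation; rate is the mean speed in m/s. With force_limit (N) it stops when the force on the tool has changed by that much, and returns True; else False.
- env.set_joints(angles): joint-space move.
- env.gripper_to(opening, grasp_force=None): opening from 0.0 (shut) to 1.0 (fully open); grasp_force is the grip in N (None keeps the last); returns when the fingers have stopped.
- env.dwell(seconds).
- env.inverse_kinematics(position, orientation): joint angles nearest the present ones, or None.
- env.read_state(): the state.
- env.grab_frame(name): name is "side" or "top"; returns a dict with "image" (400x640x3 uint8, blue, green, red), "fx", "fy", "cx", "cy" (pixels), "position" and "orientation" of the camera in the world. Camera axes: x right, y up, looking along -z (the intrinsics and any distortion apply to the point x, -y, -z); pixel columns grow to the right and rows downward; lengths in m; the calibration is good to about 2 mm. A picture is of the moment at which its call begins. There is no depth.
A pose or a line that the arm cannot do raises env.Unreachable and nothing moves.
- env.close_job(): hands the job in; it is judged then, once.
Trained networks look in a picture, given as the dict that the camera call returned (one of the last four; its "shot" number tells which), for a name from the list of things; names that differ only in an ending like _2 or _b are one class to them, and where a whole thing is asked for, a point or a joint stands for the part that bears it (a point fixed in the world has none). Each returns a list of dicts, best first, with "score" (0 to 1); they miss things now and then, are a little off and sometimes report something else, mostly with a low value. They report only what shows in the picture. A call takes as long as a camera call.
- env.search_frame(picture, thing): "xyz" ([x, y, z] in m, in world coordinates, good to about 4 mm: the middle of the surface that is visible of it).
- env.trace(picture, thing): "mask" (400x640 bool, what is visible of it).
The state is a dict: "clock": time; "joint_positions": joint angles; "qvel": joint speeds; "joint_torque": joint torques, N m; "position": TCP position; "tool_rot": TCP orientation; "force": force on the tool from outside, world axes, zero at the start; "wrist_torque": the same for the moment, N m; "opening": opening from 0.0 (shut) to 1.0 (fully open); "finger_force": force on a finger pad.
Only numpy, scipy, OpenCV 4.12 (cv2) and the standard library are available. Lean on these libraries where they do the work, as an engineer would, in place of code of your own. Each camera call takes 0.05 s, during which the arm holds its last target. There are 200 camera calls.

### The job

Set the brass terminal into the circuit board with the spring setter: draw the striker back by its T handle until the sear catches, feeling for the rubber stop and not crushing it, and let go so that it stays cocked by itself. Then press the trigger pad down, not hard, so that the striker fires and drives the terminal home; do not push the terminal by hand, and leave the other things on the bench as they are.

Things in the scene. Friction and masses are not known exactly. Their poses are not given: they have to be found in the camera images.
- frame: the setter, screwed down: steel base plate 385 x 110 x 12 mm with two grey bearing blocks (75 mm high), a level striker rod (16 mm thick, axis 50 mm high) and an upright anvil plate (110 mm high) holding a yellow circuit board. Origin on the bench under the rod; x is the firing direction along the rod (handle at the -x end, board at the +x end), z up.
- handle (a point): middle of the striker's black T handle: a cross bar 16 mm in diameter and 56 mm long, lying along the frame's y, 105 mm above the bench, on a 12 mm upright post. At rest it is at frame (-130, 0, 105) mm; the nearest bearing block ends 50 mm in front of it. It moves with the striker.
- striker (a joint): how far the striker is drawn back (m) towards the frame's -x; 0 at rest, 1.5 mm clear of the terminal. A spring of 350 N/m pulls it to 0. The sear catches at a draw between 26 and 44 mm, depending on where the aluminium sear carriage is clamped (not measured); let go, it slips forward under 1 mm. 3 mm past the catch the collar on the rod meets the rubber stop.
- bumper (a joint): compression of the black rubber stop on the sear carriage (m): 0 when free, 4 N per mm. Squeezed by more than 3 mm (12 N on top of the spring's pull) it is spoilt.
- trigger (a joint): angle of the sear lever (rad): 0 at rest and when caught; about 0.2 while the rod's collar passes under the tooth, snapping back to 0 as it catches. Pressing the pad down raises it; cocked, the tooth lets go at about 0.2. Ends at 0.5; a light spring returns it.
- trigger_mid (a point): point fixed on the frame at (62, 0, 97) mm: the top of the steel trigger pad (36 mm along the rod, 26 across, level) at its middle when the sear carriage stands mid-slot; the pad lies up to 9 mm either way along x. Its pivot is 47 mm behind (-x) and 28 mm below the pad's middle. Pressing straight down here by 7 to 15 mm with 4 to 14 N trips it; over 22 N is too hard.
- terminal (a joint): how far the brass terminal (head 14 mm in diameter) has been driven into the board (m): 0 at the start, standing 7 mm proud; 6.5 mm is home. It sits tight (3.5 N).

How it is judged:
By the outcome, as a careful person would: the job done as asked, in the order asked, and still so for the second after the job is handed in, with the robot touching nothing.
It also fails if it takes over 67 s, if anything falls off the work surface, if the arm or the gripper's body presses on something with over 40 N, if the wrist force passes 120 N, or if a joint passes its speed limit or range.

## Working session

There is one attempt and no reset: what is moved stays moved. The work goes in short steps, each a Python script; the robot and the scene stay as the last script left them, time stands still between calls to the robot, and variables do not carry over. Pictures are saved under pics/ and viewed, at most 10 in all, crops included, and the job is handed in when it is done.

```bash
mkdir -p pics; ls; python3 - <<'E'
from workcell import env
import cv2,numpy as np
for n in ("side","top"):
    p=env.grab_frame(n); cv2.imwrite(f"pics/{n}0.png",p["image"])
    print(n,{k:(np.round(v,4).tolist() if k!="image" else 0) for k,v in p.items() if not isinstance(v,str)})
    for t in ("frame","handle","trigger","bumper","striker","terminal"):
        print(t,[(np.round(d["xyz"],4).tolist(),round(d["score"],2)) for d in env.search_frame(p,t)[:3]])
print(env.read_state())
E
```

```text
pics
workcell.py
side {'image': 0, 'fx': 376.0241, 'fy': 376.0241, 'cx': 314.9111, 'cy': 201.7902, 'position': [0.3491, 0.4924, 0.4884], 'orientation': [55.0258, -0.3273, -156.5057], 'shot': 1}
frame [([0.4662, 0.104, 0.0362], 0.91)]
handle []
trigger [([0.4837, 0.0276, 0.0957], 0.62), ([0.4666, 0.1012, 0.0347], 0.2), ([0.5714, -0.1243, 0.0634], 0.16)]
bumper []
striker [([0.5687, -0.1252, 0.0689], 0.9)]
terminal []
top {'image': 0, 'fx': 488.7211, 'fy': 488.7211, 'cx': 319.8083, 'cy': 197.0648, 'position': [0.4833, -0.0016, 0.7891], 'orientation': [3.8043, 1.6645, -88.3886], 'shot': 2}
frame [([0.5246, -0.0441, 0.011], 0.94)]
handle [([0.5641, -0.1231, 0.0593], 0.73)]
trigger [([0.4927, 0.0181, 0.0968], 0.6), ([0.5631, -0.1197, 0.0559], 0.57)]
bumper [([0.532, -0.0538, 0.0649], 0.72)]
striker [([0.5641, -0.1202, 0.0552], 0.76), ([0.4901, 0.0194, 0.0982], 0.52)]
terminal []
{'clock': 0.7, 'joint_positions': array([-4.97552398e+01,  2.20392801e+01,  4.51601253e-01, -9.74857144e-04,
       -6.84112239e+01, -1.48169494e+01]), 'qvel': array([ 0.05306194, -0.07782224, -0.09663434, -0.01397589, -0.00689865,
        0.02246595]), 'joint_torque': array([ 3.01829577e-04, -3.90327036e+01,  1.87588298e+01,  4.22347471e+00,
        1.56205654e-02, -2.16473921e-05]), 'position': array([ 0.26837065, -0.56441118,  0.22256584]), 'tool_rot': array([-1.79999171e+02,  1.15693483e-03, -1.54572548e+02]), 'force': array([-0.34162601,  0.68092973, -0.21607758]), 'wrist_torque': array([0.00652974, 0.01018181, 0.0489516 ]), 'finger_force': 0.0, 'opening': 0.9979536250879711}
```

View pics/side0.png

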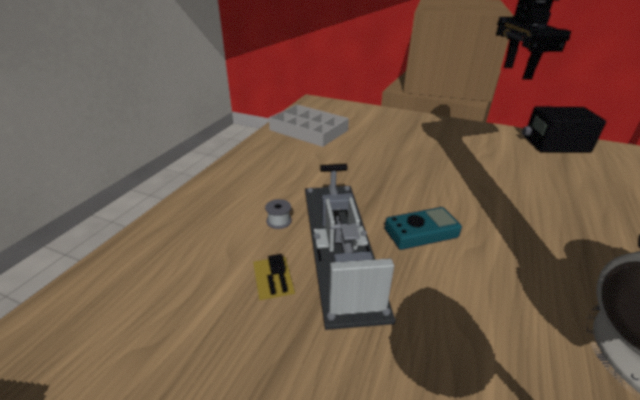

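View pics/top0.png

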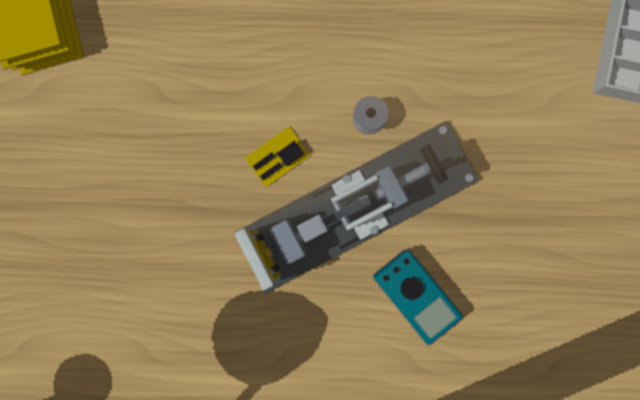

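Side view: T handle at about (334,167), anvil at (362,288). Top view: handle bar at (434,163), trigger pad near (312,228), anvil at (255,260). I'll zoom in to pick points precisely.

```bash
python3 - <<'E'
import cv2
a=cv2.imread("pics/top0.png")[110:300,230:490]; cv2.imwrite("pics/topc.png",cv2.resize(a,None,fx=3,fy=3,interpolation=cv2.INTER_CUBIC))
a=cv2.imread("pics/side0.png")[150:335,295:405]; cv2.imwrite("pics/sidec.png",cv2.resize(a,None,fx=3,fy=3,interpolation=cv2.INTER_CUBIC))
E
```

```text
(no output)
```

View pics/topc.png

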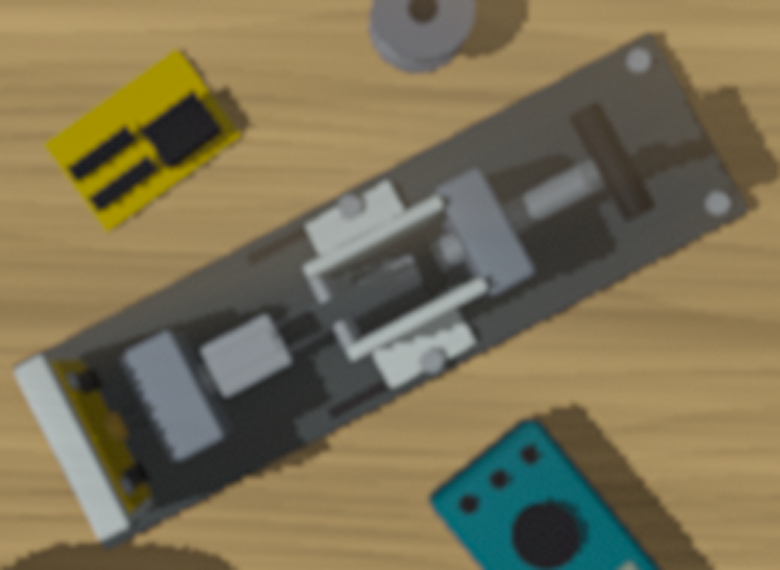

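View pics/sidec.png

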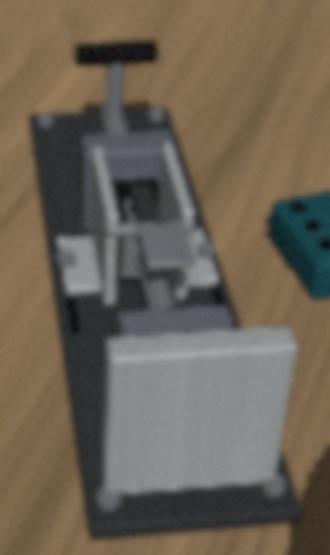

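Top crop: the handle bar centre is at (613,160), the pad centre at (246,356), and the plate corners at the handle end at (652,35) and (747,208). Side crop: handle centre is at (117,52) and pad at about (166,245). Next I triangulate these and fit the frame pose.

```bash
cat > geo.py <<'E'
import numpy as np
from scipy.spatial.transform import Rotation as R
C={"top":(488.7211,319.8083,197.0648,[.4833,-.0016,.7891],[3.8043,1.6645,-88.3886]),
"side":(376.0241,314.9111,201.7902,[.3491,.4924,.4884],[55.0258,-.3273,-156.5057])}
def full(c,u,v):
    x,y=((230,110) if c=="top" else (295,150)); return np.array([x+(u+.5)/3-.5,y+(v+.5)/3-.5])
def proj(c,P):
    f,cx,cy,t,o=C[c]; q=R.from_euler("xyz",o,degrees=True).inv().apply(np.atleast_2d(P)-t)
    return np.c_[cx+f*q[:,0]/-q[:,2],cy-f*q[:,1]/-q[:,2]]
def ray(c,uv):
    f,cx,cy,t,o=C[c]; d=R.from_euler("xyz",o,degrees=True).apply([(uv[0]-cx)/f,-(uv[1]-cy)/f,-1])
    return np.array(t),d/np.linalg.norm(d)
def tri(a,b):
    (p,d),(q,e)=ray("top",a),ray("side",b); s=np.linalg.lstsq(np.c_[d,-e],q-p,rcond=None)[0]
    A,B=p+s[0]*d,q+s[1]*e; return (A+B)/2,np.linalg.norm(A-B)
E
python3 - <<'E'
from geo import *
from scipy.optimize import least_squares
np.set_printoptions(precision=4,suppress=True)
T=lambda u,v:full("top",u,v); S=lambda u,v:full("side",u,v)
print("handle",tri(T(613,160),S(117,52)));print("pad",tri(T(246,356),S(167,245)))
print("ends",tri(T(587,106),S(77,53)),tri(T(640,214),S(157,51)))
# params: x,y,yaw, plate end xe, pad x, anvil far x
def pts(p):
    x,y,w,xe,xp,xa=p
    c=[("top",(-.130,0,.112),T(613,160)),("side",(-.130,0,.105),S(117,52)),
     ("top",(-.13,.028,.108),T(640,214)),("top",(-.13,-.028,.108),T(587,106)),
     ("top",(-.13,-.028,.108),T(587,106)),("side",(-.13,.028,.105),S(157,51)),("side",(-.13,-.028,.105),S(77,53)),
     ("top",(xp,0,.097),T(246,356)),("side",(xp,0,.097),S(167,245))]
    for sg in (1,-1):
        c+=[("top",(xe,sg*.055,.012),T(652,35) if sg<0 else T(747,208)),("side",(xe,sg*.055,.012),S(32,115) if sg<0 else S(168,108)),
        ("side",(xe+.385,sg*.055,.012),S(92,533) if sg<0 else S(297,515))]
    return c
# determine sign of y: frame x points handle->anvil
def res(p,sg):
    r=[]
    for c,P,uv in pts(p):
        P=np.array(P)*[1,sg,1]; w=R.from_euler("z",p[2]).apply(P)+[p[0],p[1],0]
        r.append(proj(c,w)[0]-uv)
    return np.array(r)
for sg in (1,-1):
    o=least_squares(lambda p:res(p,sg).ravel(),[.52,-.04,2.0,-.18,.06,.2],loss="soft_l1")
    print(sg,o.cost,o.x,np.degrees(o.x[2]))
    print(res(o.x,sg).round(1).tolist())
    w=lambda P:R.from_euler("z",o.x[2]).apply(P)+[o.x[0],o.x[1],0]
    print("handle",w([-.13,0,.105]),"pad",w([o.x[4],0,.097]))
E
```

```text
handle (array([ 0.5797, -0.1389,  0.1062]), np.float64(0.0007110819741380482))
pad (array([0.4842, 0.0302, 0.0954]), np.float64(6.326127427945694e-05))
ends (array([ 0.6045, -0.1266,  0.1061]), np.float64(0.001418445181855884)) (array([ 0.555 , -0.1516,  0.106 ]), np.float64(0.00013394679189647135))
1 7.229273267233928 [ 0.5161 -0.0257  2.0805 -0.2021  0.0648  0.2   ] 119.20521791938224
[[1.1, -0.2], [-0.1, 0.4], [1.2, -0.1], [-0.4, 0.6], [-0.4, 0.6], [0.1, 0.2], [-0.3, 0.7], [-0.6, -0.3], [-0.3, -0.6], [0.4, 1.8], [0.4, -0.1], [2.4, -0.3], [-1.4, -1.1], [-0.8, -0.1], [-1.0, -0.5]]
handle [ 0.5796 -0.1392  0.105 ] pad [0.4845 0.0309 0.097 ]
-1 629.6404740438516 [ 0.5158 -0.0243  2.0846 -0.2105  0.0634  0.2   ] 119.43857980750263
[[-0.1, -0.3], [-0.4, 0.8], [-19.4, -35.5], [17.7, 35.7], [17.7, 35.7], [-27.4, 1.8], [26.4, -0.2], [-0.6, -0.3], [-0.3, -0.6], [-29.7, -61.4], [-46.9, 0.7], [-69.7, 1.7], [35.7, 56.7], [44.7, -4.0], [69.6, -10.2]]
handle [ 0.5796 -0.1375  0.105 ] pad [0.4846 0.031  0.097 ]
```

Triangulated heights (106 and 95 mm) match the given 105 and 97 mm, and frame yaw is about 119.3°. I'll hook the shut fingers in front of the bar, so they can only pull it and never push the terminal.

```bash
cat >> geo.py <<'E'
W=np.radians(119.3); U=np.array([np.cos(W),np.sin(W),0]); O=[-180,0,-150.7]
H=np.array([.5796,-.1391,0]); 
def hp(dx,z): return H+U*dx+[0,0,z]     # dx from handle rest along frame x
E
python3 - <<'E'
from workcell import env
from geo import *
import cv2
env.gripper_to(0.0,40)
p0=hp(.031,.20); env.goto(p0,O)
env.move_straight(hp(.031,.15),rate=.1)
print(env.move_straight(hp(.031,.087),rate=.06,force_limit=6))
s=env.read_state(); print(s["clock"],s["position"],s["tool_rot"],s["force"],s["opening"])
a=env.grab_frame("top")["image"]; b=env.grab_frame("side")["image"]
f=lambda i:cv2.resize(i,None,fx=3,fy=3,interpolation=cv2.INTER_CUBIC)
cv2.imwrite("pics/h1.png",np.hstack([f(a[100:290,370:500]),f(b[100:290,280:410])]))
E
```

```text
False
6.025 [ 0.56481862 -0.11206413  0.08747163] [-1.79968411e+02  4.96417050e-02 -1.50689974e+02] [0.06411087 0.43575928 0.02987369] 0.004627999475944045
```

View pics/h1.png

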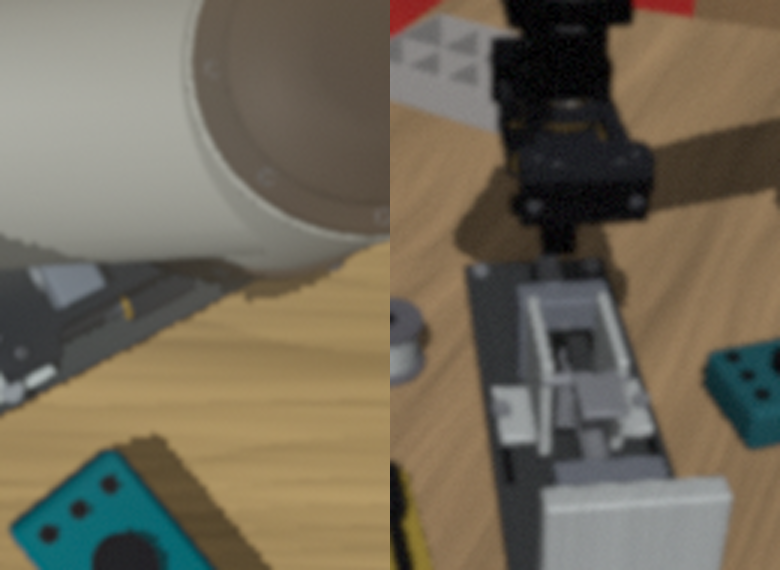

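The side view shows the fingers in front of the bar, between handle and block, touching nothing. Now I draw back and log force against travel.

```bash
cat >> geo.py <<'E'
def fx(env):
    s=env.read_state(); return (s["position"]-H)@U*1e3, s["force"]@U, s["clock"]
E
python3 - <<'E'
from workcell import env
from geo import *
dx=.031; L=[]
b=fx(env)
while dx>-.0005:
    dx-=.002; hit=env.move_straight(hp(dx,.087),rate=.03,force_limit=6); f=fx(env); L.append((round(f[0],2),round(f[1],2)))
    if hit or f[1]>14: break
print(b,hit,L,f[2])
E
```

```text
(np.float64(30.833947990464), np.float64(-0.38239747697948756), 6.125) False [(np.float64(28.82), np.float64(0.27)), (np.float64(26.87), np.float64(0.99)), (np.float64(24.88), np.float64(0.47)), (np.float64(22.91), np.float64(0.15)), (np.float64(20.89), np.float64(-0.51)), (np.float64(18.9), np.float64(-0.66)), (np.float64(16.89), np.float64(-0.69)), (np.float64(14.91), np.float64(-0.6)), (np.float64(13.0), np.float64(0.47)), (np.float64(11.03), np.float64(1.4)), (np.float64(9.04), np.float64(3.16)), (np.float64(7.01), np.float64(3.37)), (np.float64(5.17), np.float64(4.65)), (np.float64(3.38), np.float64(6.36)), (np.float64(1.56), np.float64(7.72)), (np.float64(-0.26), np.float64(6.58))] 10.125
```

```bash
cat >> geo.py <<'E'
def fa(env,n=5):
    L=[]
    for _ in range(n): env.dwell(.02); L.append(fx(env))
    return np.mean(L,0)
E
python3 - <<'E'
from workcell import env
from geo import *
dx=-.0005; L=[]; prev=None
while dx>-.037:
    dx-=.001; hit=env.move_straight(hp(dx,.087),rate=.03,force_limit=4); f=fa(env); L.append((round(f[0],2),round(f[1],2)))
    e=f[1]-.35*(14-f[0])
    if hit or e>4.5 or (prev is not None and f[1]-prev>2.2): break
    prev=f[1]
print(hit,*L,f[2],sep="\n")
E
```

```text
False
(np.float64(-0.53), np.float64(7.37))
(np.float64(-1.43), np.float64(7.75))
(np.float64(-2.34), np.float64(7.86))
(np.float64(-3.26), np.float64(8.15))
(np.float64(-4.18), np.float64(8.65))
(np.float64(-5.08), np.float64(9.16))
(np.float64(-5.99), np.float64(9.37))
(np.float64(-6.99), np.float64(9.25))
(np.float64(-7.95), np.float64(9.32))
(np.float64(-8.88), np.float64(9.25))
(np.float64(-9.78), np.float64(9.95))
(np.float64(-10.69), np.float64(10.43))
(np.float64(-11.6), np.float64(10.9))
(np.float64(-12.49), np.float64(10.83))
(np.float64(-13.39), np.float64(11.01))
(np.float64(-14.31), np.float64(11.44))
(np.float64(-15.21), np.float64(11.62))
(np.float64(-16.14), np.float64(11.82))
(np.float64(-17.08), np.float64(12.02))
(np.float64(-18.0), np.float64(12.41))
(np.float64(-18.9), np.float64(12.92))
(np.float64(-19.81), np.float64(13.25))
(np.float64(-20.71), np.float64(12.97))
(np.float64(-21.65), np.float64(13.3))
(np.float64(-22.59), np.float64(13.66))
(np.float64(-23.51), np.float64(14.37))
(np.float64(-24.1), np.float64(15.4))
(np.float64(-24.54), np.float64(16.91))
(np.float64(-25.02), np.float64(19.0))
19.758339999999997
```

The rubber stop is clear: stiffness jumps at x ≈ −23.7, with about 1.1 mm of squeeze. I now ease forward and check that the sear takes the load.

```bash
python3 - <<'E'
from workcell import env
from geo import *
dx=(env.read_state()["position"]-H)@U
L=[]; z=0
while dx<-.005:
    dx+=.001; env.move_straight(hp(dx,.087),rate=.03); f=fa(env,3); L.append((round(f[0],2),round(f[1],2)))
    z=z+1 if f[1]<1.0 else 0
    if z>2: break
print(*L,f[2],sep="\n")
E
```

```text
(np.float64(-20.94), np.float64(13.98))
(np.float64(-20.58), np.float64(12.05))
(np.float64(-20.5), np.float64(8.91))
(np.float64(-20.43), np.float64(6.1))
(np.float64(-20.32), np.float64(2.25))
(np.float64(-19.56), np.float64(0.41))
(np.float64(-18.09), np.float64(0.36))
(np.float64(-16.98), np.float64(-0.27))
22.258333333333336
```

The sear holds at about 34–35 mm draw, and the tool force is now zero. I lift off and hover over the pad.

```bash
python3 - <<'E'
from workcell import env
from geo import *
import cv2
env.move_straight(hp(-.009,.087),rate=.05)
env.move_straight(hp(-.009,.15),rate=.1)
env.move_straight(hp(.194,.15),rate=.12)
env.move_straight(hp(.194,.112),rate=.06,force_limit=4)
s=env.read_state(); print(s["clock"],s["position"],s["force"])
b=env.grab_frame("side"); t=env.grab_frame("top")
for p in (b,t):
    print([(np.round(d["xyz"],4).tolist(),round(d["score"],2)) for n in("handle","striker") for d in env.search_frame(p,n)[:2]])
f=lambda i:cv2.resize(i,None,fx=3,fy=3,interpolation=cv2.INTER_CUBIC)
cv2.imwrite("pics/h2.png",np.hstack([f(t["image"][100:290,370:500]),f(b["image"][140:330,280:410])]))
E
```

```text
25.9917 [0.484891   0.03015447 0.11209348] [-0.38590057  0.55592568  0.28489268]
[([0.5145, 0.0012, 0.0542], 0.62), ([0.5093, -0.0005, 0.0593], 0.48)]
[([0.5804, -0.1601, 0.0588], 0.94), ([0.587, -0.1569, 0.0574], 0.71)]
```

View pics/h2.png

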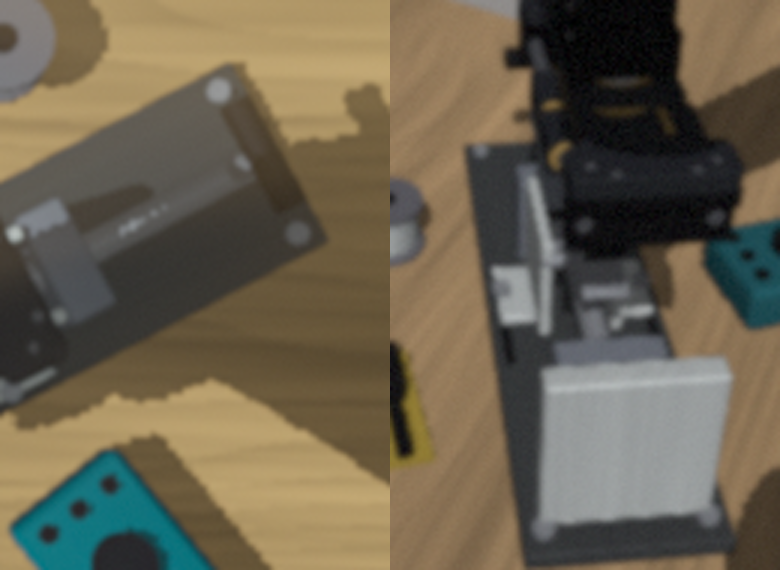

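The top view shows the handle drawn back near the plate end, so it is cocked. The side view shows the fingers above the pad, whose front edge shows at about (600,292). Pressing gently.

```bash
python3 - <<'E'
from workcell import env
from geo import *
z=.102; env.move_straight(hp(.194,z),rate=.04,force_limit=4); L=[]
while z>.0835:
    z-=.001; env.move_straight(hp(.194,z),rate=.03,force_limit=8); s=env.read_state()
    L.append((round(s["position"][2],4),round(s["force"][2],1)))
    if s["force"][2]>15 or (len(L)>4 and L[-1][1]<L[-2][1]-3 and z<.09): break
print(L,s["clock"])
E
```

```text
[(np.float64(0.101), np.float64(-0.0)), (np.float64(0.1), np.float64(0.7)), (np.float64(0.0989), np.float64(-0.0)), (np.float64(0.0979), np.float64(-0.2)), (np.float64(0.0974), np.float64(3.5)), (np.float64(0.0968), np.float64(7.3)), (np.float64(0.096), np.float64(9.8)), (np.float64(0.0952), np.float64(12.4)), (np.float64(0.0943), np.float64(13.6)), (np.float64(0.093), np.float64(9.2)), (np.float64(0.0921), np.float64(12.3)), (np.float64(0.0909), np.float64(8.3))] 29.6917
```

```bash
python3 - <<'E'
from workcell import env
from geo import *
z=env.read_state()["position"][2]; L=[]
while z>.0845:
    z-=.001; env.move_straight(hp(.194,z),rate=.03,force_limit=8); s=env.read_state()
    L.append((round(s["position"][2],4),round(s["force"][2],1)))
    if s["force"][2]>16.5: break
print(L,s["clock"])
t=env.grab_frame("top")
print([(np.round(d["xyz"],4).tolist(),round(d["score"],2)) for d in env.search_frame(t,"handle")[:2]])
E
```

```text
[(np.float64(0.0901), np.float64(1.0)), (np.float64(0.0888), np.float64(2.2)), (np.float64(0.0878), np.float64(2.4)), (np.float64(0.0869), np.float64(3.1)), (np.float64(0.0859), np.float64(2.3)), (np.float64(0.0849), np.float64(3.1)), (np.float64(0.0839), np.float64(3.1))] 31.4417
[([0.5684, -0.1285, 0.1067], 0.7)]
```

Force dropped from about 13 N to 3 N and the handle is forward again, so it fired. I retreat and check.

```bash
python3 - <<'E'
from workcell import env
from geo import *
import cv2
env.move_straight(hp(.194,.20),rate=.1)
env.goto([.268,-.564,.25],[-180,0,-154.57]); env.dwell(.3)
b=env.grab_frame("side"); t=env.grab_frame("top")
for n in ("handle","terminal","trigger"): print(n,[(np.round(d["xyz"],4).tolist(),round(d["score"],2)) for d in env.search_frame(t,n)[:2]])
print(env.read_state()["clock"])
cv2.imwrite("pics/h3.png",cv2.resize(t["image"][110:300,230:490],None,fx=3,fy=3,interpolation=cv2.INTER_CUBIC))
E
```

```text
handle [([0.5643, -0.1221, 0.0574], 0.77)]
terminal []
trigger [([0.4906, 0.0212, 0.099], 0.85), ([0.5364, -0.0525, 0.0671], 0.41)]
35.6667
```

View pics/h3.png

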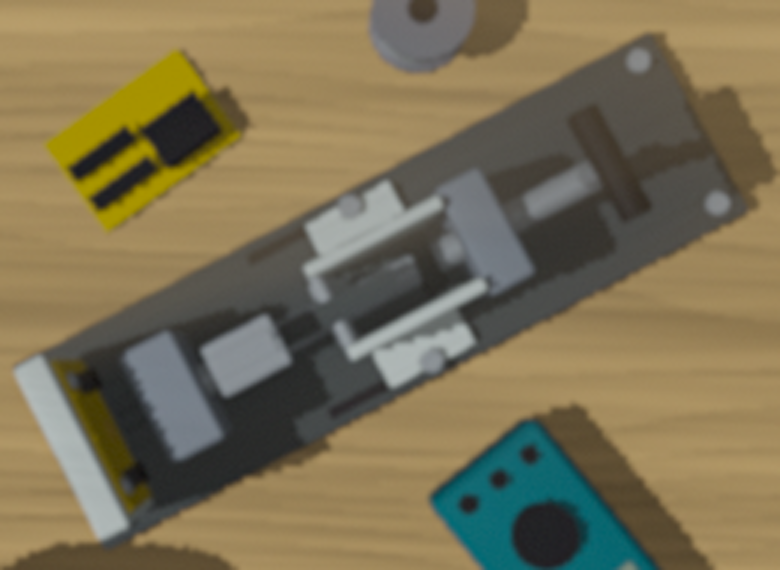

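The striker is back at rest with its bar at (610,160). The brass head that stood out at (115,425) is now flush with the board, and the other things haven't moved. Handing in.

```bash
python3 -c "
from workcell import env
print(env.close_job())"
```

```text
the job is handed in; nothing more can be done
None
```

The job is handed in: the striker stayed cocked by itself, the trigger tripped at about 14 N, and in the top view the terminal is driven home, with about 1.1 mm of squeeze on the rubber stop and about 36 s on the clock.

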